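# Put the rework kit back into its cradles

### The job

Put the rework kit away, each piece flat inside the grey holder made for it: the desoldering pump in the longest cradle, the small screwdriver in the middle-length one, the marker in the shortest (any order, either way round), and the small red-labelled tin upright inside the round rim. Leave the yellow reel of braid and the bare jar lid where they lie.

Things in the scene. Friction and masses are not known exactly. Their poses are not given: they have to be found in the camera images.
- desolder_pump_mid (a point): the desoldering pump: blue pen-shaped tool with a white tip, the longest loose tool, 190 mm long, barrel 20 mm thick, lying on the bench; 60 g. This point is on its axis at mid-length (about 10 mm above what it lies on); y runs along its length. Grip it across the barrel at the middle; it may roll when pushed
- screwdriver_mid (a point): the small screwdriver, 119 mm long, lying on the bench: blue handle 13 mm thick, 50 mm long, steel blade 3 mm thick; 20 g. This point is on its axis at mid-length (about 6 mm above what it lies on); y points along it to the handle end: the handle spans y = +10 to +60 mm, centre of mass at +30 mm: grip there, across the handle
- marker_mid (a point): the marker pen, white hexagonal barrel with a black cap, 90 mm long, 17 mm across, 15 mm high, lying on the bench; 14 g. This point is on its axis at mid-length (about 7 mm above what it lies on); y runs along its length. Grip it across the middle
- tip_tin: small round tin of bare metal with a red label on its top, 39 mm in diameter, 17 mm high, standing flat; 30 g. Origin: centre of its underside, z up. It may stand at the right, near the fixed black fume hose, whose mouth hangs 40 mm above the bench at x = 0.52 m and beyond, y = -0.22 to -0.13 m: pass in front of it. A fixed lamp head hangs farther right, round x = 0.53, y = -0.40 m
- long_cradle: the longest of three grey cradles, for the desoldering pump: 220 x 50 mm outside, 212 x 42 mm inside. Base plate 4 mm thick; at each end a U-shaped wall 4 mm thick, top 12 mm above the bench, cheeks reaching 18 mm in; between the cheeks the long sides are open for fingers. Origin: centre of underside; x along its length, z up. Fixed; runs roughly away from the robot
- middle_cradle: the grey cradle of middle length, for the screwdriver: 150 x 44 mm outside, 142 x 36 mm inside. Base plate 4 mm thick; at each end a U-shaped wall 4 mm thick, top 12 mm above the bench, cheeks reaching 18 mm in; between the cheeks the long sides are open for fingers. Origin: centre of underside; x along its length, z up. Fixed; runs roughly away from the robot
- short_cradle: the shortest of three grey cradles, for the marker: 120 x 48 mm outside, 112 x 40 mm inside. Base plate 4 mm thick; at each end a U-shaped wall 4 mm thick, top 12 mm above the bench, cheeks reaching 18 mm in; between the cheeks the long sides are open for fingers. Origin: centre of underside; x along its length, z up. Fixed; runs roughly away from the robot
- round_nest: square grey plate 74 x 74 mm, 4 mm thick, with a round rim 62 mm in inner diameter, 4 mm thick, its top 9 mm above the bench, for the tin. Origin: centre of its underside, z up. Fixed to the bench
- braid_reel: flat yellow round reel of desoldering braid, 41 mm in diameter, 9 mm high, lying loose on the bench; a bystander. Origin: centre of its underside
- jar_lid: flat bare-metal screw lid without a label, 50 mm in diameter, 9 mm high, lying loose on the bench; a bystander. Origin: centre of its underside
There are look-alikes about, which are no part of the job. Leave any green look-alike of the middle_cradle alone.

How it is judged:
By the outcome, as a careful person would: the job done as asked, in the order asked, and still so for the second after the job is handed in, with the robot touching nothing.
It also fails if it takes over 93 s, if anything falls off the work surface, if the arm or the gripper's body presses on something with over 40 N, if the wrist force passes 120 N, or if a joint passes its speed limit or range.

### The arm

A 6-joint arm with a two-finger parallel gripper is mounted at the origin on a cart in front of the work surface, level with it; the furniture and walls round the work are solid. World frame = base frame: x ahead of the robot, y to its left, z up, the work surface at z = 0. Lengths are in m, angles in rad, forces in N, time in s.
With the tool pointing down it reaches from about 0.375 to 0.75 m from the base axis. Payload 9 kg.
Tool frame: the origin (TCP) lies midway between the tips of the shut fingers; the grasp point (between the pads) lies 19 mm behind it (arm.grasp_offset is the distance from the TCP to the grasp point, in m); z points along the fingers, y is the line along which they close (so a half turn about z gives the same grasp; the last joint's range is limited). The gripper opens to 85 mm and grips with 20 to 120 N. Pads are 22 mm wide; open, the fingers measure 114 mm over their backs; the gripper's body (76 mm by 85 mm) begins 54 mm behind the grasp point. The pads swing forward as they close: fully open they stand 13 mm farther back than shut.
Start: joints at [0.981, 0.104, 0.097, 1.564, 0, 1.353], TCP at [0.218, 0.559, 0.231] pointing down, gripper open.
Joint ranges: [-2.99, 2.99], [-0.84, 1.86], [-1.1, 1.16], [-1.84, 2.11], [-1.51, 1.56], [-3.14, 3.14]. Speed limits (rad/s): [2.22, 2.22, 2.57, 3.14, 3.14, 3.14].

### API

Orientations are given as a 3x3 rotation matrix whose columns are the frame's x, y, z axes.
In Python, from cell import state, viewer, job, arm gives the robot as it stands.
- The arm moves only by the tool move_arm, never from a script. Its argument "commands" is a list that holds one entry, the list of rows, each a list of 7 numbers: the opening, from 0 (shut) to 1 (fully open), then the shift along the tool's x, y, z in units of 25 mm (1.0 is 25 mm), then the turn, a rotation vector about the tool's x, y, z in units of 6 degrees (1.0 is 6 degrees). In form: [[[fingers, x, y, z, wx, wy, wz], ...]]. A call has 1 to 20 rows; each row shifts and turns the commanded pose from where the row before left it, along the tool's axes as they then stand; what a row does not reach is not made up. A row lasts 1/8 s, in which the tool goes at most 62.5 mm and 10.7 degrees, less where a joint would pass 70% of its speed; a pose out of reach is approached as far as the arm can. A call is refused whole if a number of a shift passes 1 or a number of a turn 1, either way. A call with a gripper value outside its range is refused whole. The fingers move at their own pace and stop on an object; "grip_force" is the grip in N (left out, the last holds). Time passes only in rows, so rows that do not move let the fingers close. It gives the time, the measured TCP pose, the force, the opening and the grip force at its end, in the units of the state.
- state(): the state, without advancing time (a new reading comes with each control period).
- viewer.camera(name): name is "scene" or "top" or "wrist"; returns the picture (480x640x3 uint8, red, green, blue); there is no depth.
- viewer.camera_model(name): a dict with "fx", "fy", "cx", "cy" (pixels), "R" (3x3) and "t" (3): a world point X has camera coordinates R X + t. Camera axes: x right, y down, z forward; pixel columns grow to the right and rows downward; lengths in m; the calibration is good to about 2 mm. A picture is of the moment at which its call begins: read the wrist's pose just before it. camera_model takes no time and is no camera call; for the wrist camera it gives the pose at the moment of the call.
- job.job_done(): hands the job in; it is judged then, once.
Trained networks look in the newest picture that a camera, given by its name, has taken for a name from the list of things; names that differ only in an ending like _2 or _b are one class to them, and where a whole thing is asked for, a point or a joint stands for the part that bears it (a point fixed in the world has none). Each returns a list of dicts, best first, with "p" (0 to 1); they miss things now and then, are a little off and sometimes report something else, mostly with a low value. They report only what shows in the picture. A call takes as long as a camera call. They do not tell look-alikes from the thing itself.
- viewer.cut_out(label, camera): "region" (480x640 bool, what is visible of it) and "rect" ([left, top, right, bottom] in pixels, round what is visible of it).
- viewer.place_of(label, camera): "xy" ([column, row] in pixels: a listed point, or the origin of a listed thing).
The state is a dict: "time": time; "qpos": joint angles; "dq": joint speeds; "joint_torque": joint torques, N m; "tcp_pos": TCP position; "ee_rot": TCP orientation; "contact_force": force on the tool from outside, world axes, zero at the start; "moment": the same for the moment, N m; "width": finger opening in m; "grip_force": force on a finger pad.
Only numpy, scipy, OpenCV 4.12 (cv2) and the standard library are available. Lean on these libraries where they do the work, as an engineer would, in place of code of your own. Each camera call takes 0.05 s, during which the arm holds its last target. There are 200 camera calls.

## Working session

There is one attempt and no reset: what is moved stays moved. The work goes in short steps, Python scripts to look and compute and a tool call to move; the robot and the scene stay as the last step left them, time stands still between calls to the robot, and variables do not carry over. Pictures are saved under pics/ and viewed, at most 16 in all, crops included, and the job is handed in when it is done.

Besides the shell and the picture viewer there is one more tool, called after "Request:" in YAML: its name, and indented under it one key for each argument. move_arm: Moves the arm, as the interface text tells. Its arguments: {"type":"object","properties":{"commands":{"type":"array","items":{"type":"array","items":{"type":"array","items":{"type":"number"}}}},"grip_force":{"type":"number"}},"required":["commands"]}

```bash
mkdir -p pics; ls
cat > h.py <<'E'
import numpy as np, cv2
from cell import state, viewer, job, arm
def px2w(cam,uv,z):
    m=viewer.camera_model(cam); R=np.array(m["R"]);t=np.array(m["t"])
    d=R.T@np.array([(uv[0]-m["cx"])/m["fx"],(uv[1]-m["cy"])/m["fy"],1]); o=-R.T@t
    return o+d*(z-o[2])/d[2]
def save(cam,name):
    im=viewer.camera(cam); cv2.imwrite("pics/"+name,im[:,:,::-1]); return im
def reg_axis(cam,reg,z):
    v,u=np.nonzero(reg); P=np.array([px2w(cam,(a,b),z)[:2] for a,b in list(zip(u,v))[::max(1,len(u)//600)]])
    (c,s,a)=cv2.minAreaRect(P.astype(np.float32)*1000)
    b=cv2.boxPoints((c,s,a)); e=[b[1]-b[0],b[2]-b[1]]; e=max(e,key=np.linalg.norm)
    ang=np.degrees(np.arctan2(e[1],e[0]))%180
    return np.array(c)/1000,sorted(s),ang
E
python3 - <<'E'
from h import *
s=state(); print(s["time"],s["tcp_pos"],np.round(s["ee_rot"],3).tolist(),s["width"])
Z={"desolder_pump_mid":.01,"screwdriver_mid":.006,"marker_mid":.007,"tip_tin":.017,"long_cradle":.004,"middle_cradle":.004,"short_cradle":.004,"round_nest":.004,"braid_reel":.009,"jar_lid":.009}
for cam in ("top","scene"):
    save(cam,cam+"0.png")
    for n,z in Z.items():
        print(cam,n)
        if cam=="top":
          for r in viewer.cut_out(n,cam)[:3]:
            if r["p"]>.2 and r["region"].sum()>10:
                c,sz,a=reg_axis(cam,r["region"],z); print("  cut",round(r["p"],2),r["rect"],np.round(c,4),np.round(sz),round(a,1))
        for r in viewer.place_of(n,cam)[:3]:
            if r["p"]>.2: print("  pl",round(r["p"],2),np.round(r["xy"],1),np.round(px2w(cam,r["xy"],0 if z in(.017,.004,.009) else z),4)[:2])
E
```

```text
pics
0.0 [0.21778242 0.55871963 0.23050812] [[-0.932, 0.363, -0.001], [0.363, 0.932, -0.001], [0.0, -0.001, -1.0]] 0.08539079149104607
top desolder_pump_mid
  cut 0.72 [366.4, 236.7, 383.8, 298.8] [0.4924 0.0573] [ 24. 178.] 11.3
  pl 0.83 [371.  263.9] [0.5032 0.0735]
top screwdriver_mid
  cut 0.68 [399.1, 245.9, 409.5, 280.3] [ 0.5056 -0.0191] [18. 92.] 5.3
  cut 0.39 [428.0, 286.3, 434.6, 304.9] [ 0.417  -0.0937] [14. 49.] 168.3
  pl 0.53 [434.8 284.5] [ 0.4445 -0.1103]
top marker_mid
  cut 0.65 [400.0, 250.0, 408.0, 279.1] [ 0.5041 -0.0182] [15. 83.] 3.7
  pl 0.43 [401.8 263.6] [ 0.5051 -0.0165]
top tip_tin
  cut 0.65 [335.5, 196.3, 347.6, 209.6] [0.6834 0.1574] [36. 40.] 179.9
  cut 0.58 [366.5, 233.5, 383.5, 300.9] [0.4939 0.0598] [ 21. 184.] 9.3
  pl 0.49 [432.7 286.3] [ 0.44   -0.1053]
  pl 0.47 [342.6 204. ] [0.687  0.1549]
top long_cradle
  cut 0.74 [333.8, 226.9, 358.3, 303.4] [0.5023 0.1466] [ 50. 221.] 2.8
  pl 0.64 [344.9 266.8] [0.496  0.1489]
top middle_cradle
  cut 0.81 [308.7, 236.1, 325.5, 284.9] [0.5187 0.2321] [ 42. 149.] 178.5
  cut 0.67 [172.2, 226.1, 189.7, 27
[... 692 characters left out ...]
0] [ 0.4167 -0.2034] [49. 50.] 62.9
scene desolder_pump_mid
  pl 0.59 [338.5 285.7] [0.493  0.0543]
scene screwdriver_mid
  pl 0.6 [363.7 343. ] [ 0.4463 -0.1021]
scene marker_mid
  pl 0.57 [363.7 304.1] [ 0.5106 -0.0221]
scene tip_tin
  pl 0.53 [371.7 231.8] [0.6824 0.1558]
scene long_cradle
  pl 0.7 [266.9 209.4] [0.4929 0.4043]
  pl 0.69 [319.5 259.7] [0.5076 0.1569]
scene middle_cradle
  pl 0.78 [242.8 165.5] [0.5344 0.6317]
  pl 0.76 [304.8 239.5] [0.5163 0.2395]
scene short_cradle
  pl 0.63 [266.4 208.2] [0.4943 0.4096]
scene round_nest
  pl 0.91 [293.6 221.7] [0.5286 0.3156]
scene braid_reel
  pl 0.7 [391.2 254.2] [0.6717 0.0625]
scene jar_lid
  pl 0.93 [385.5 391.5] [ 0.4153 -0.2121]
```

Run:
```python
import cv2
a=cv2.imread("pics/top0.png"); cv2.imwrite("pics/top0c.png",cv2.resize(a[180:330,160:500],(800,353),interpolation=cv2.INTER_CUBIC))
```

```text
(no output)
```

View pics/top0c.png

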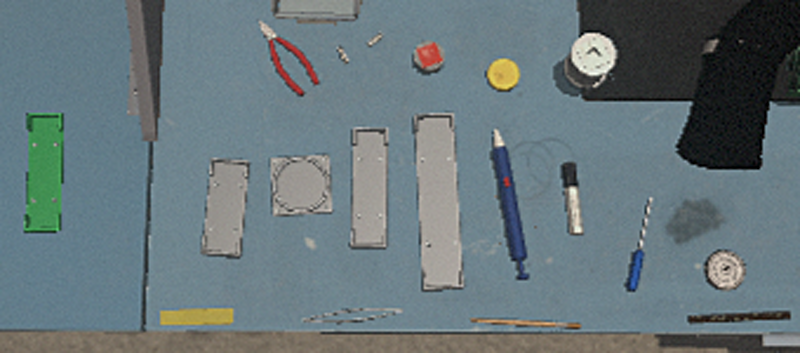

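View pics/scene0.png

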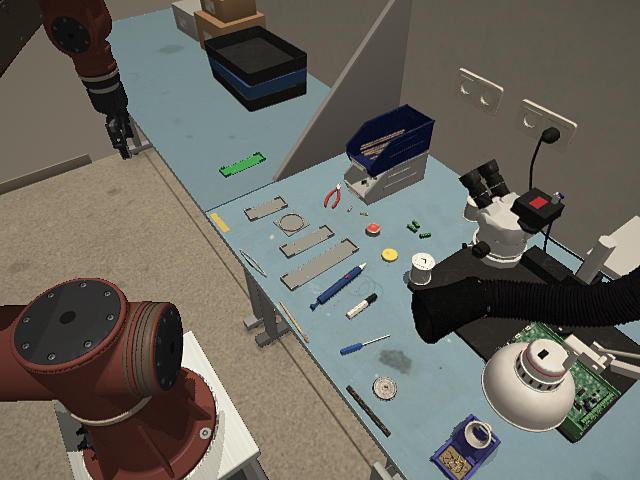

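The top view shows the tin (red) at crop (428,57), pump at (508,205), marker at (572,200), screwdriver at (640,245), and cradles at (438,200), (370,190), (225,208), with the nest at (302,185). The scene view agrees. Next, a wrist survey from above.

Request:
move_arm:
  commands:
    - [[1, -1, -0.95, -0.12, 0, 0, 0], [1, -1, -0.95, -0.12, 0, 0, 0], [1, -1, -0.95, -0.12, 0, 0, 0], [1, -1, -0.95, -0.12, 0, 0, 0], [1, -1, -0.95, -0.12, 0, 0, 0], [1, -1, -0.95, -0.12, 0, 0, 0], [1, -1, -0.95, -0.12, 0, 0, 0], [1, -1, -0.95, -0.12, 0, 0, 0], [1, -1, -0.95, -0.12, 0, 0, 0], [1, -1, -0.95, -0.12, 0, 0, 0], [1, -1, -0.95, -0.12, 0, 0, 0], [1, -1, -0.95, -0.12, 0, 0, 0], [1, -1, -0.95, -0.12, 0, 0, 0], [1, -1, -0.95, -0.12, 0, 0, 0], [1, -1, -0.95, -0.12, 0, 0, 0], [1, -1, -0.95, -0.12, 0, 0, 0], [1, -1, -0.95, -0.12, 0, 0, 0], [1, 0, 0, 0, 0, 0, -1], [1, 0, 0, 0, 0, 0, -1], [1, 0, 0, 0, 0, 0, -1]]

```text
time: 4.1
tcp_pos: [0.4673, 0.0283, 0.2824]
ee_rot: [[-0.999, 0.054, 0.0], [0.054, 0.999, 0.0], [-0.0, 0.0, -1.0]]
contact_force: [-1.5, 0.1, -0.3]
width: 0.0852
grip_force: 0.0
```

```bash
cat >> h.py <<'E'
Z={"desolder_pump_mid":.01,"screwdriver_mid":.006,"marker_mid":.007,"tip_tin":.017,"long_cradle":.004,"middle_cradle":.004,"short_cradle":.004,"round_nest":.004}
def look(names,name):
    im=save("wrist",name)
    for n in names:
        z=Z[n]
        for r in viewer.cut_out(n,"wrist")[:2]:
            if r["p"]>.3 and r["region"].sum()>30:
                c,sz,a=reg_axis("wrist",r["region"],z); print(n,"cut",round(r["p"],2),np.round(r["rect"]),np.round(c,4),np.round(sz),round(a,1))
        for r in viewer.place_of(n,"wrist")[:2]:
            if r["p"]>.3: print(n,"pl",round(r["p"],2),np.round(r["xy"]),np.round(px2w("wrist",r["xy"],z if "mid" in n and "cradle" not in n else 0),4)[:2])
def goto(xyz,phi):
    s=state(); R=s["ee_rot"]; p=s["tcp_pos"]; f=np.degrees(np.arctan2(R[1,1],R[0,1]))
    d=(phi-f+90)%180-90 if abs(phi-f)>100 else phi-f
    c,sn=np.cos(np.radians(f+d)),np.sin(np.radians(f+d)); D=np.array(xyz)-p
    e0=R.T@D/.025
    print("t",round(s["time"],2),"p",np.round(p,4),"phi",round(f,2),"tilt",np.round(R[:2,2],4),"w",round(s["width"],4))
    print(" turn units",round(-d/6,2)," shift after turn",np.round([(sn*-D[0]*-1 if 0 else (D[0]*-sn+D[1]*c))/.025,(D[0]*c+D[1]*sn)/.025,-D[2]/.025],2)," shift before turn",np.round(e0,2))
E
python3 - <<'E'
from h import *
goto([.47,.03,.28],90); print(state()["qpos"])
look(["desolder_pump_mid","screwdriver_mid","marker_mid","long_cradle","tip_tin"],"w1.png")
E
```

```text
t 4.1 p [0.4673 0.0283 0.2824] phi 86.88 tilt [0.0002 0.0001] w 0.0852
 turn units -0.52  shift after turn [-0.11  0.07  0.1 ]  shift before turn [-0.1   0.07  0.1 ]
[-2.20052639e-01 -2.78711841e-01 -1.71791679e-01  1.67753180e+00
  1.35952715e-04 -1.65532526e-01]
desolder_pump_mid cut 0.71 [322. 142. 364. 291.] [0.4974 0.0574] [ 20. 188.] 9.4
desolder_pump_mid pl 0.81 [344. 222.] [0.5005 0.0567]
screwdriver_mid cut 0.76 [202. 136. 221. 234.] [ 0.4479 -0.1028] [ 14. 115.] 166.9
screwdriver_mid pl 0.97 [205. 187.] [ 0.448  -0.1073]
screwdriver_mid pl 0.4 [282. 229.] [ 0.5051 -0.0197]
marker_mid cut 0.73 [270. 194. 291. 269.] [ 0.5059 -0.0211] [19. 93.] 4.9
marker_mid pl 0.61 [280. 230.] [ 0.5071 -0.0219]
long_cradle cut 0.7 [390. 125. 437. 303.] [0.5037 0.1443] [ 53. 223.] 2.3
long_cradle pl 0.65 [414. 220.] [0.5052 0.1439]
tip_tin cut 0.84 [410. 336. 438. 365.] [0.6834 0.1489] [30. 49.] 23.4
tip_tin pl 0.71 [418. 349.] [0.688  0.1528]
```

View pics/w1.png

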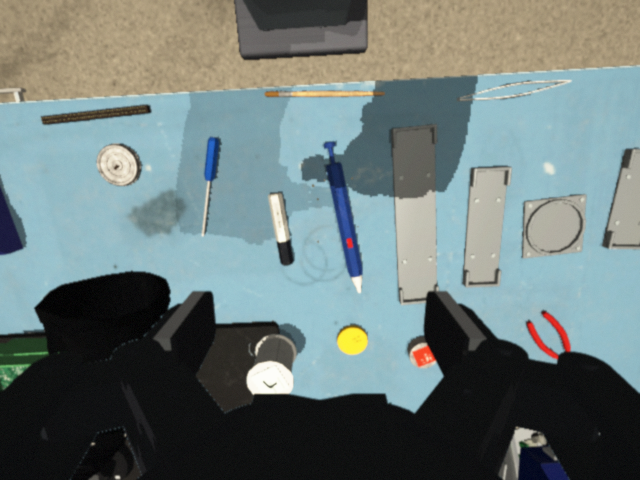

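The wrist view shows the pump at (344,222), screwdriver (208,187), marker (281,230), long cradle (414,215), middle cradle (487,225) and nest (554,226). All agree with the top-view estimates.

Run:
```python
from h import *
look(["middle_cradle","round_nest","short_cradle"],"w2.png")
goto([.498,.057,.003],99.4)
```

```text
middle_cradle cut 0.68 [464. 167. 511. 288.] [0.5199 0.2312] [ 48. 154.] 179.6
middle_cradle pl 0.88 [481. 229.] [0.5207 0.2272]
round_nest cut 0.6 [522. 194. 591. 259.] [0.5212 0.3153] [76. 76.] 94.2
round_nest pl 0.97 [555. 226.] [0.5233 0.3199]
short_cradle cut 0.98 [601. 148. 640. 250.] [0.4958 0.3922] [ 44. 127.] 10.5
short_cradle pl 0.66 [630. 198.] [0.492  0.4065]
short_cradle pl 0.57 [480. 227.] [0.5191 0.2261]
t 5.0 p [0.4673 0.0285 0.2823] phi 86.69 tilt [0.     0.0001] w 0.0857
 turn units -2.12  shift after turn [-1.4   0.93 11.17]  shift before turn [-1.16  1.21 11.17]
```

Request:
move_arm:
  commands:
    - [[0.55, 0, 0, 0, 0, 0, -0.7], [0.55, 0, 0, 0, 0, 0, -0.7], [0.55, 0, 0, 0, 0, 0, -0.72], [0.55, -0.7, 0.46, 1, 0, 0, 0], [0.55, -0.7, 0.47, 1, 0, 0, 0], [0.55, 0, 0, 1, 0, 0, 0], [0.55, 0, 0, 1, 0, 0, 0], [0.55, 0, 0, 1, 0, 0, 0], [0.55, 0, 0, 1, 0, 0, 0], [0.55, 0, 0, 1, 0, 0, 0], [0.55, 0, 0, 1, 0, 0, 0], [0.55, 0, 0, 1, 0, 0, 0], [0.55, 0, 0, 0.7, 0, 0, 0], [0.55, 0, 0, 0, 0, 0, 0]]

```text
time: 6.75
tcp_pos: [0.497, 0.0573, 0.0387]
ee_rot: [[-0.987, -0.164, -0.002], [-0.164, 0.987, 0.0], [0.002, 0.001, -1.0]]
contact_force: [0.1, 0.8, 0.5]
width: 0.0468
grip_force: 0.0
```

Run:
```python
from h import *
goto([.498,.057,.003],99.4)
look(["desolder_pump_mid"],"w3.png")
```

```text
t 6.75 p [0.497  0.0573 0.0387] phi 99.42 tilt [-0.0022  0.0004] w 0.0468
 turn units 0.0  shift after turn [-0.04 -0.02  1.43]  shift before turn [-0.04 -0.02  1.43]
desolder_pump_mid cut 0.91 [298.  76. 341. 400.] [0.4913 0.0556] [ 20. 175.] 8.9
desolder_pump_mid pl 0.63 [320. 277.] [0.5024 0.0578]
```

View pics/w3.png

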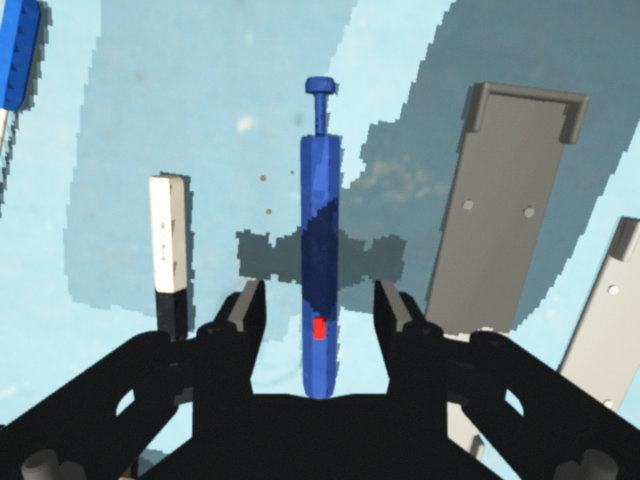

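The pump runs straight between the pads at column 320. Descend and grip.

Request:
move_arm:
  commands:
    - [[0.55, 0, 0, 0.7, 0, 0, 0], [0.55, 0, 0, 0.73, 0, 0, 0], [0.55, 0, 0, 0, 0, 0, 0], [0, 0, 0, 0, 0, 0, 0], [0, 0, 0, 0, 0, 0, 0], [0, 0, 0, 0, 0, 0, 0], [0, 0, 0, 0, 0, 0, 0], [0, 0, 0, 0, 0, 0, 0]]
  grip_force: 40

```text
time: 7.9
tcp_pos: [0.4985, 0.0571, 0.0045]
ee_rot: [[-0.987, -0.164, 0.001], [-0.164, 0.987, -0.0], [-0.001, -0.0, -1.0]]
contact_force: [-0.8, 0.2, 4.6]
width: 0.0181
grip_force: 39.5
```

Run:
```python
from h import *
goto([.505,.1445,.05],92.3)
```

```text
t 7.9 p [0.4985 0.0571 0.0045] phi 99.42 tilt [ 0.001  -0.0001] w 0.0181
 turn units 1.19  shift after turn [-0.4   3.48 -1.82]  shift before turn [-0.83  3.41 -1.82]
```

Request:
move_arm:
  commands:
    - [[0, 0, 0, -1, 0, 0, 0], [0, 0, 0, -1, 0, 0, 0], [0, 0, 0, 0, 0, 0, 0.6], [0, 0, 0, 0, 0, 0, 0.6], [0, -0.1, 0.87, 0, 0, 0, 0], [0, -0.1, 0.87, 0, 0, 0, 0], [0, -0.1, 0.87, 0, 0, 0, 0], [0, -0.1, 0.87, 0, 0, 0, 0], [0, 0, 0, 0, 0, 0, 0], [0, 0, 0, 0, 0, 0, 0]]

```text
time: 9.15
tcp_pos: [0.5044, 0.1441, 0.0538]
ee_rot: [[-0.999, -0.039, -0.0], [-0.039, 0.999, -0.0], [0.001, -0.0, -1.0]]
contact_force: [0.3, 0.2, -0.8]
width: 0.0183
grip_force: 39.3
```

Run:
```python
from h import *
Z["desolder_pump_mid"]=.061
look(["desolder_pump_mid","long_cradle"],"w4.png")
goto([.505,.1445,.010],92.3)
```

```text
desolder_pump_mid cut 0.68 [296.  58. 347. 398.] [0.4803 0.1428] [ 19. 143.] 1.8
desolder_pump_mid pl 0.79 [318. 305.] [0.5054 0.143 ]
long_cradle cut 0.95 [267.  42. 370. 394.] [0.4946 0.143 ] [ 51. 207.] 2.1
t 9.4 p [0.5047 0.1439 0.0541] phi 92.17 tilt [0.0001 0.    ] w 0.0181
 turn units -0.02  shift after turn [-0.01  0.02  1.76]  shift before turn [-0.01  0.02  1.76]
```

View pics/w4.png

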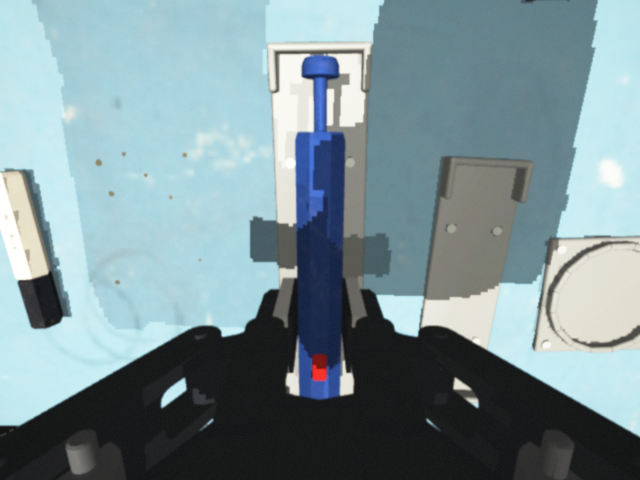

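The pump is held over the long cradle, centred laterally, with its knob end at (320,57) and the cradle end at row 43. Checking the fore-aft fit.

Run:
```python
from h import *
print(px2w("wrist",(320,56),.061),px2w("wrist",(320,56),.068),px2w("wrist",(320,43),.012),px2w("wrist",(320,50),.012))
```

```text
[0.40943297 0.14020638 0.061     ] [0.41084899 0.14024865 0.068     ] [0.3939294  0.13969193 0.012     ] [0.39692763 0.13980915 0.012     ]
```

Request:
move_arm:
  commands:
    - [[0, 0, 0, 0.7, 0, 0, 0], [0, 0, 0, 0.7, 0, 0, 0], [0, 0, 0, 0.38, 0, 0, 0], [0, 0, 0, 0, 0, 0, 0], [0, 0, 0, 0, 0, 0, 0], [0.35, 0, 0, 0, 0, 0, 0], [0.35, 0, 0, 0, 0, 0, 0], [0.35, 0, 0, 0, 0, 0, 0], [0.35, 0, 0, -1, 0, 0, 0], [0.35, 0, 0, -1, 0, 0, 0], [0.35, 0, 0, -1, 0, 0, 0], [0.35, 0, 0, -1, 0, 0, 0]]

```text
time: 10.9
tcp_pos: [0.5046, 0.1445, 0.1104]
ee_rot: [[-0.999, -0.039, 0.0], [-0.039, 0.999, 0.0], [-0.0, 0.0, -1.0]]
contact_force: [0.1, -0.9, -0.5]
width: 0.0296
grip_force: 0.0
```

Run:
```python
from h import *
Z["desolder_pump_mid"]=.014
look(["desolder_pump_mid","long_cradle"],"w5.png")
goto([.419,-.096,.10],76.9)
```

```text
desolder_pump_mid cut 0.68 [306.  95. 336. 359.] [0.5079 0.1446] [ 19. 193.] 2.3
desolder_pump_mid pl 0.84 [319. 239.] [0.5077 0.1443]
long_cradle cut 0.7 [280.  66. 358. 366.] [0.5045 0.1448] [ 50. 226.] 2.7
long_cradle pl 0.91 [320. 232.] [0.5042 0.145 ]
t 11.15 p [0.5043 0.1444 0.1087] phi 92.22 tilt [-0.0007  0.0001] w 0.0299
 turn units 2.55  shift after turn [  1.14 -10.14   0.35]  shift before turn [ 3.78 -9.48  0.35]
```

View pics/w5.png

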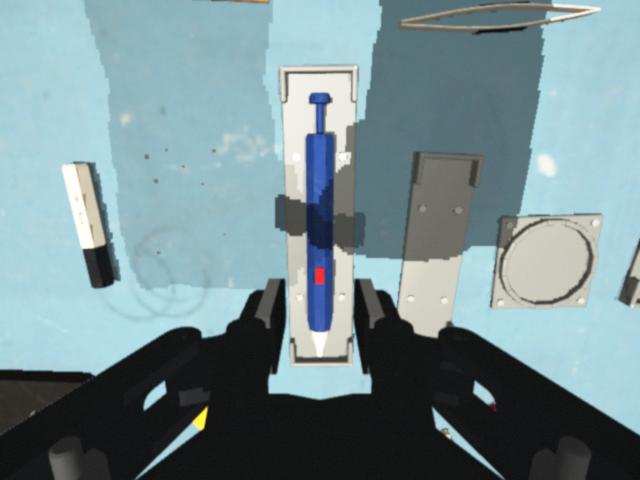

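The pump lies flat and inside the long cradle (rows 93–357 between walls at 68–364). Next the screwdriver.

Request:
move_arm:
  commands:
    - [[0.5, 0, 0, 0, 0, 0, 0.85], [0.5, 0, 0, 0, 0, 0, 0.85], [0.5, 0, 0, 0, 0, 0, 0.85], [0.5, 0.1, -0.92, 0.03, 0, 0, 0], [0.5, 0.1, -0.92, 0.03, 0, 0, 0], [0.5, 0.1, -0.92, 0.03, 0, 0, 0], [0.5, 0.1, -0.92, 0.03, 0, 0, 0], [0.5, 0.1, -0.92, 0.03, 0, 0, 0], [0.5, 0.1, -0.92, 0.03, 0, 0, 0], [0.5, 0.1, -0.92, 0.03, 0, 0, 0], [0.5, 0.1, -0.92, 0.03, 0, 0, 0], [0.5, 0.1, -0.92, 0.03, 0, 0, 0], [0.5, 0.1, -0.92, 0.03, 0, 0, 0], [0.5, 0.1, -0.92, 0.03, 0, 0, 0], [0.5, 0, 0, 0, 0, 0, 0], [0.5, 0, 0, 0, 0, 0, 0]]

```text
time: 13.15
tcp_pos: [0.4203, -0.0952, 0.1006]
ee_rot: [[-0.974, 0.227, -0.001], [0.227, 0.974, 0.001], [0.001, 0.001, -1.0]]
contact_force: [-0.7, 0.5, -0.1]
width: 0.0425
grip_force: 0.0
```

Run:
```python
from h import *
look(["screwdriver_mid"],"w6.png")
goto([.419,-.096,.003],76.9)
```

```text
screwdriver_mid cut 0.69 [307. 195. 331. 352.] [ 0.4507 -0.1042] [ 13. 120.] 165.4
screwdriver_mid pl 0.91 [316. 279.] [ 0.4506 -0.1046]
t 13.3 p [ 0.4206 -0.0951  0.101 ] phi 76.97 tilt [-0.0003  0.0004] w 0.0426
 turn units 0.01  shift after turn [ 0.05 -0.05  3.92]  shift before turn [ 0.05 -0.05  3.92]
```

View pics/w6.png

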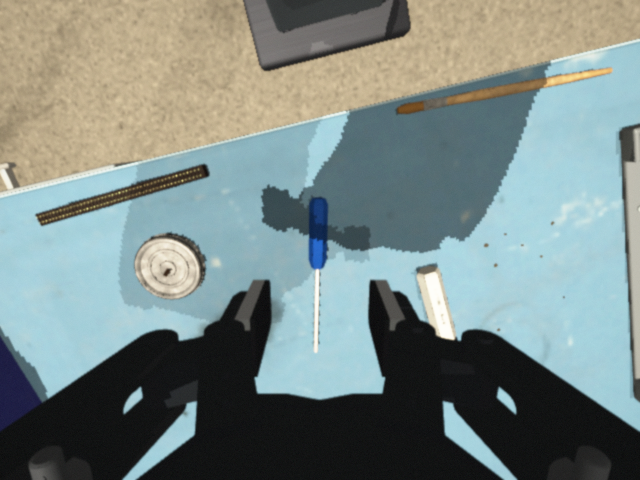

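Request:
move_arm:
  commands:
    - [[0.5, -0.02, -0.06, 1, 0, 0, 0.15], [0.5, -0.02, 0, 1, 0, 0, 0], [0.5, 0, 0, 1, 0, 0, 0], [0.5, 0, 0, 0.6, 0, 0, 0], [0.5, 0, 0, 0.3, 0, 0, 0], [0.5, 0, 0, 0, 0, 0, 0], [0, 0, 0, 0, 0, 0, 0], [0, 0, 0, 0, 0, 0, 0], [0, 0, 0, 0, 0, 0, 0], [0, 0, 0, 0, 0, 0, 0], [0, 0, 0, 0, 0, 0, 0], [0, 0, 0, 0, 0, 0, 0]]
  grip_force: 40

```text
time: 14.8
tcp_pos: [0.4218, -0.0978, 0.0046]
ee_rot: [[-0.97, 0.242, 0.001], [0.242, 0.97, -0.001], [-0.001, -0.0, -1.0]]
contact_force: [-0.8, -0.4, 6.4]
width: 0.0105
grip_force: 39.3
```

Run:
```python
from h import *
# middle cradle: handle towards -x; grip point 29.5 mm nearer than mid
goto([.520-.0295,.2315,.08],89.3)
```

```text
t 14.8 p [ 0.4218 -0.0978  0.0046] phi 76.02 tilt [ 0.0012 -0.0006] w 0.0105
 turn units -2.21  shift after turn [-2.59 13.2  -3.01]  shift before turn [ 0.51 13.44 -3.02]
```

Request:
move_arm:
  commands:
    - [[0, 0, 0, -1, 0, 0, 0], [0, 0, 0, -1, 0, 0, 0], [0, 0, 0, -1, 0, 0, -0.7], [0, 0, 0, 0, 0, 0, -0.7], [0, 0, 0, 0, 0, 0, -0.8], [0, -0.19, 0.94, 0, 0, 0, 0], [0, -0.19, 0.94, 0, 0, 0, 0], [0, -0.19, 0.94, 0, 0, 0, 0], [0, -0.19, 0.94, 0, 0, 0, 0], [0, -0.19, 0.94, 0, 0, 0, 0], [0, -0.19, 0.94, 0, 0, 0, 0], [0, -0.19, 0.94, 0, 0, 0, 0], [0, -0.18, 0.94, 0, 0, 0, 0], [0, -0.18, 0.94, 0, 0, 0, 0], [0, -0.18, 0.94, 0, 0, 0, 0], [0, -0.18, 0.94, 0, 0, 0, 0], [0, -0.18, 0.94, 0, 0, 0, 0], [0, -0.18, 0.94, 0, 0, 0, 0], [0, -0.18, 0.94, 0, 0, 0, 0], [0, 0, 0, 0, 0, 0, 0]]

```text
time: 17.3
tcp_pos: [0.4904, 0.2316, 0.0787]
ee_rot: [[-1.0, 0.012, -0.0], [0.012, 1.0, 0.0], [0.0, 0.0, -1.0]]
contact_force: [-0.4, -1.0, -0.1]
width: 0.0105
grip_force: 39.4
```

Run:
```python
from h import *
Z["screwdriver_mid"]=.084
look(["screwdriver_mid","middle_cradle","round_nest","short_cradle"],"w7.png")
goto([.520-.0295,.2315,.0095],89.3)
```

```text
screwdriver_mid cut 0.69 [302. 230. 336. 399.] [0.4986 0.2305] [13. 81.] 180.0
middle_cradle cut 0.87 [280. 175. 357. 386.] [0.5214 0.2281] [ 45. 156.] 179.2
round_nest pl 0.57 [444. 290.] [0.5248 0.3147]
short_cradle cut 0.71 [533. 148. 640. 336.] [0.4955 0.408 ] [ 56. 125.] 177.9
short_cradle pl 0.57 [587. 245.] [0.4937 0.4066]
short_cradle pl 0.41 [319. 356.] [0.5755 0.2285]
t 17.75 p [0.4905 0.2303 0.0789] phi 89.18 tilt [0.0002 0.0001] w 0.011
 turn units -0.02  shift after turn [0.   0.05 2.78]  shift before turn [0.   0.05 2.78]
```

View pics/w7.png

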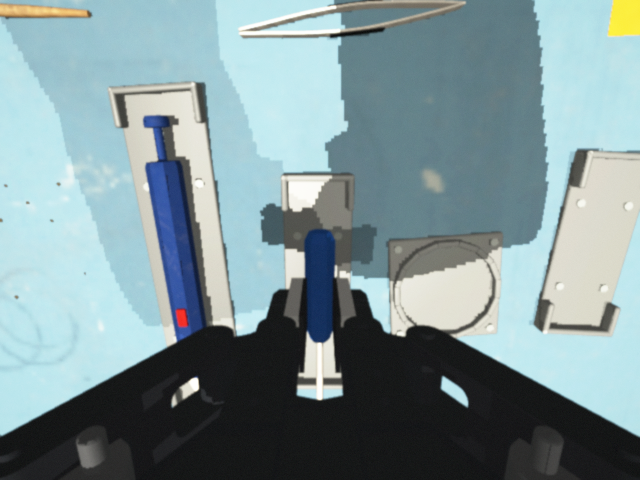

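The screwdriver is held over the middle cradle: handle end at (320,230), blade tip near (320,398), cradle near wall at row 175. Lower and release.

Request:
move_arm:
  commands:
    - [[0, 0, 0, 1, 0, 0, 0], [0, 0, 0, 1, 0, 0, 0], [0, 0, 0, 0.5, 0, 0, 0], [0, 0, 0, 0.28, 0, 0, 0], [0, 0, 0, 0, 0, 0, 0], [0, 0, 0, 0, 0, 0, 0], [0.3, 0, 0, 0, 0, 0, 0], [0.3, 0, 0, 0, 0, 0, 0], [0.3, 0, 0, 0, 0, 0, 0], [0.3, 0, 0, -1, 0, 0, 0], [0.3, 0, 0, -1, 0, 0, 0], [0.3, 0, 0, -1, 0, 0, 0], [0.3, 0, 0, -1, 0, 0, 0], [0.3, 0, 0, 0, 0, 0, 0]]

```text
time: 19.5
tcp_pos: [0.4918, 0.2309, 0.1114]
ee_rot: [[-1.0, 0.014, 0.004], [0.014, 1.0, 0.001], [-0.004, 0.001, -1.0]]
contact_force: [1.3, -0.3, -0.5]
width: 0.0258
grip_force: 0.0
```

Run:
```python
from h import *
Z["screwdriver_mid"]=.010
look(["screwdriver_mid","middle_cradle"],"w8.png")
goto([.506,-.0213,.10],94.9)
```

```text
screwdriver_mid cut 0.72 [308. 190. 331. 344.] [0.5168 0.23  ] [ 13. 117.] 179.6
screwdriver_mid pl 0.72 [318. 272.] [0.5167 0.2291]
middle_cradle cut 0.94 [287. 166. 350. 358.] [0.5166 0.2293] [ 43. 152.] 179.7
middle_cradle pl 0.91 [317. 267.] [0.5165 0.2278]
t 19.75 p [0.4897 0.2305 0.108 ] phi 89.22 tilt [-0.0018 -0.0003] w 0.0255
 turn units -0.95  shift after turn [  0.21 -10.09   0.32]  shift before turn [ -0.79 -10.06   0.32]
```

View pics/w8.png

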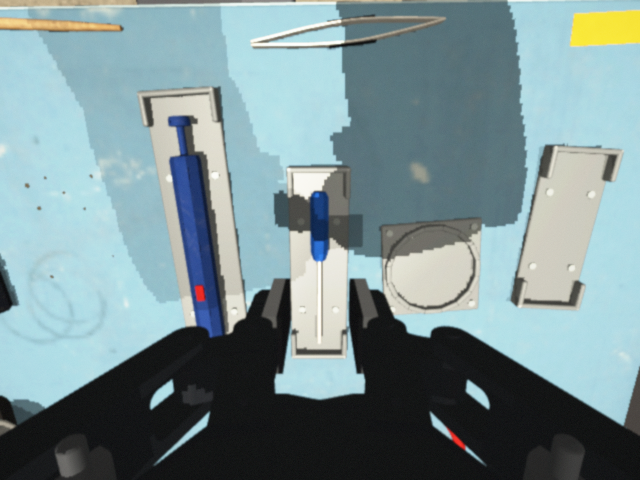

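Screwdriver lies centred in the middle cradle (handle (320,225), blade tip (319,343)). Now the marker.

Request:
move_arm:
  commands:
    - [[0.5, 0, 0, 0, 0, 0, -0.48], [0.5, 0, 0, 0, 0, 0, -0.48], [0.5, 0.02, -0.92, 0.03, 0, 0, 0], [0.5, 0.02, -0.92, 0.03, 0, 0, 0], [0.5, 0.02, -0.92, 0.03, 0, 0, 0], [0.5, 0.02, -0.92, 0.03, 0, 0, 0], [0.5, 0.02, -0.92, 0.03, 0, 0, 0], [0.5, 0.02, -0.92, 0.03, 0, 0, 0], [0.5, 0.02, -0.92, 0.03, 0, 0, 0], [0.5, 0.02, -0.92, 0.03, 0, 0, 0], [0.5, 0.02, -0.92, 0.03, 0, 0, 0], [0.5, 0.02, -0.92, 0.03, 0, 0, 0], [0.5, 0.02, -0.92, 0.03, 0, 0, 0], [0.5, 0, 0, 0, 0, 0, 0], [0.5, 0, 0, 0, 0, 0, 0]]

```text
time: 21.62
tcp_pos: [0.5065, -0.0213, 0.1006]
ee_rot: [[-0.996, -0.087, -0.001], [-0.087, 0.996, 0.001], [0.001, 0.001, -1.0]]
contact_force: [-0.1, -0.6, -0.2]
width: 0.0424
grip_force: 0.0
```

Run:
```python
from h import *
look(["marker_mid"],"w9.png")
goto([.506,-.0213,.003],94.9)
```

```text
marker_mid cut 0.7 [308. 170. 332. 301.] [ 0.507 -0.021] [17. 93.] 5.6
marker_mid pl 0.81 [320. 237.] [ 0.5059 -0.0209]
t 21.77 p [ 0.5068 -0.0211  0.1009] phi 95.03 tilt [-0.0002  0.0003] w 0.0425
 turn units 0.02  shift after turn [ 0.03 -0.01  3.92]  shift before turn [ 0.03 -0.01  3.92]
```

Request:
move_arm:
  commands:
    - [[0.5, 0, 0, 1, 0, 0, -0.1], [0.5, 0, 0, 1, 0, 0, 0], [0.5, 0, 0, 1, 0, 0, 0], [0.5, 0, 0, 0.6, 0, 0, 0], [0.5, 0, 0, 0.3, 0, 0, 0], [0.5, 0, 0, 0, 0, 0, 0], [0, 0, 0, 0, 0, 0, 0], [0, 0, 0, 0, 0, 0, 0], [0, 0, 0, 0, 0, 0, 0], [0, 0, 0, 0, 0, 0, 0], [0, 0, 0, 0, 0, 0, 0], [0, 0, 0, -1, 0, 0, 0], [0, 0, 0, -1, 0, 0, 0], [0, 0, 0, -1, 0, 0, 0], [0, 0, 0, 0, 0, 0, 0.85], [0, 0, 0, 0, 0, 0, 0.85], [0, 0, 0, 0, 0, 0, 0]]
  grip_force: 30

```text
time: 23.9
tcp_pos: [0.507, -0.0219, 0.0786]
ee_rot: [[-0.997, 0.08, 0.0], [0.08, 0.997, 0.0], [-0.0, 0.0, -1.0]]
contact_force: [-0.5, 0.1, 0.7]
width: 0.0148
grip_force: 29.5
```

Run:
```python
from h import *
goto([.4945,.408,.08],86)
```

```text
t 23.9 p [ 0.507  -0.0219  0.0786] phi 85.41 tilt [0.0002 0.    ] w 0.0148
 turn units -0.1  shift after turn [ 1.7  17.12 -0.05]  shift before turn [ 1.87 17.1  -0.05]
```

Request:
move_arm:
  commands:
    - [[0, 0, 0, 0, 0, 0, -0.1], [0, 0.1, 0.95, 0, 0, 0, 0], [0, 0.1, 0.95, 0, 0, 0, 0], [0, 0.1, 0.95, 0, 0, 0, 0], [0, 0.1, 0.95, 0, 0, 0, 0], [0, 0.1, 0.95, 0, 0, 0, 0], [0, 0.1, 0.95, 0, 0, 0, 0], [0, 0.1, 0.95, 0, 0, 0, 0], [0, 0.1, 0.95, 0, 0, 0, 0], [0, 0.1, 0.95, 0, 0, 0, 0], [0, 0.1, 0.95, 0, 0, 0, 0], [0, 0.1, 0.95, 0, 0, 0, 0], [0, 0.1, 0.95, 0, 0, 0, 0], [0, 0.1, 0.95, 0, 0, 0, 0], [0, 0.1, 0.95, 0, 0, 0, 0], [0, 0.1, 0.95, 0, 0, 0, 0], [0, 0.1, 0.95, 0, 0, 0, 0], [0, 0.1, 0.95, 0, 0, 0, 0], [0, 0, 0.95, 0, 0, 0, 0], [0, 0, 0, 0, 0, 0, 0]]

```text
time: 26.4
tcp_pos: [0.4942, 0.4086, 0.0783]
ee_rot: [[-0.998, 0.067, -0.0], [0.067, 0.998, 0.0], [0.0, 0.0, -1.0]]
contact_force: [0.3, -0.2, -0.6]
width: 0.0147
grip_force: 29.5
```

Run:
```python
from h import *
Z["marker_mid"]=.083
look(["marker_mid","short_cradle","round_nest"],"w10.png")
goto([.4945,.408,.0095],86)
```

```text
marker_mid cut 0.87 [300. 191. 340. 395.] [0.4932 0.407 ] [17. 94.] 175.7
marker_mid pl 0.69 [318. 294.] [0.4914 0.4063]
short_cradle cut 0.66 [276. 147. 362. 287.] [0.4769 0.4071] [50. 87.] 176.0
round_nest cut 0.84 [117. 235. 248. 347.] [0.5211 0.313 ] [74. 75.] 94.7
round_nest pl 0.96 [186. 295.] [0.5248 0.3124]
t 26.75 p [0.4946 0.407  0.0787] phi 85.95 tilt [0.0001 0.    ] w 0.0148
 turn units -0.01  shift after turn [0.01 0.04 2.77]  shift before turn [0.01 0.04 2.77]
```

View pics/w10.png

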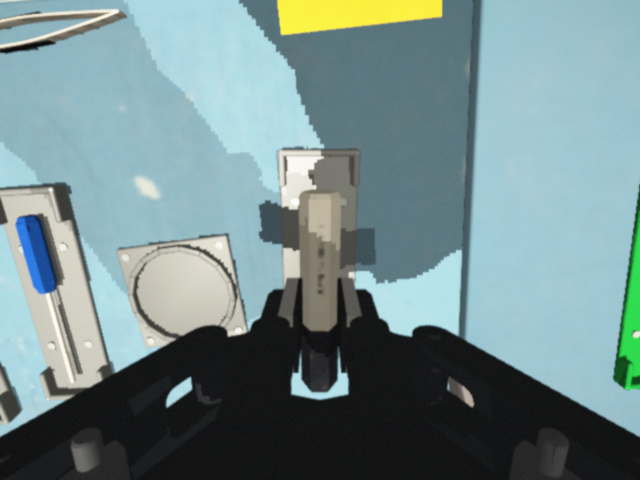

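The marker is aligned over the short cradle (marker from (320,192) to (318,390), cradle near wall at row 150). Lower and release.

Request:
move_arm:
  commands:
    - [[0, 0, 0, 1, 0, 0, 0], [0, 0, 0, 1, 0, 0, 0], [0, 0, 0, 0.5, 0, 0, 0], [0, 0, 0, 0.26, 0, 0, 0], [0, 0, 0, 0, 0, 0, 0], [0, 0, 0, 0, 0, 0, 0], [0.33, 0, 0, 0, 0, 0, 0], [0.33, 0, 0, 0, 0, 0, 0], [0.33, 0, 0, 0, 0, 0, 0], [0.33, 0, 0, -1, 0, 0, 0], [0.33, 0, 0, -1, 0, 0, 0], [0.33, 0, 0, -1, 0, 0, 0], [0.33, 0, 0, -1, 0, 0, 0], [0.33, 0, 0, 0, 0, 0, 0]]

```text
time: 28.5
tcp_pos: [0.4958, 0.4083, 0.112]
ee_rot: [[-0.998, 0.07, 0.004], [0.07, 0.998, 0.002], [-0.003, 0.002, -1.0]]
contact_force: [0.6, -0.1, 0.3]
width: 0.0281
grip_force: 0.0
```

Run:
```python
from h import *
Z["marker_mid"]=.011
look(["marker_mid","short_cradle"],"w11.png")
goto([.60,.153,.17],90)
```

```text
marker_mid cut 0.71 [304. 169. 332. 295.] [0.4917 0.4071] [17. 92.] 175.5
marker_mid pl 0.84 [320. 231.] [0.4899 0.4078]
marker_mid pl 0.66 [ 84. 280.] [0.5155 0.2316]
short_cradle cut 0.87 [282. 142. 355. 310.] [0.4909 0.4066] [ 49. 123.] 176.1
short_cradle pl 0.55 [316. 229.] [0.4905 0.4048]
t 28.75 p [0.4938 0.4072 0.1081] phi 85.98 tilt [-0.0018 -0.0009] w 0.0285
 turn units -0.67  shift after turn [ -4.25 -10.17  -2.48]  shift before turn [-4.95 -9.85 -2.47]
```

View pics/w11.png

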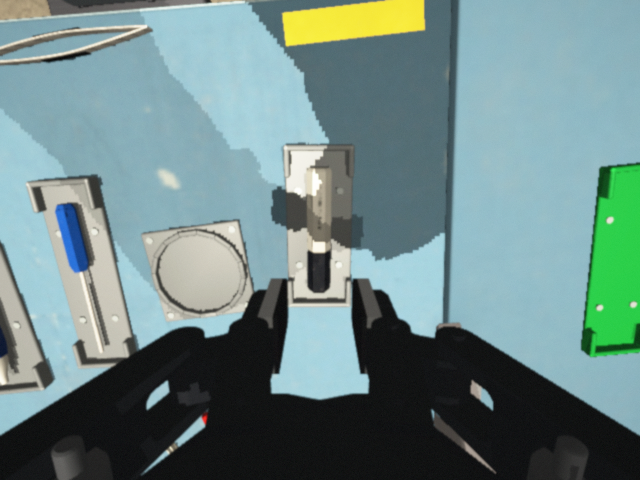

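Marker is in the short cradle (white end (320,168), cap end (318,292), walls at rows 147 and 302). Now the tin.

Request:
move_arm:
  commands:
    - [[0.7, 0, 0, -0.2, 0, 0, -0.33], [0.7, 0, 0, -0.2, 0, 0, -0.33], [0.7, -0.6, -0.92, -0.2, 0, 0, 0], [0.7, -0.6, -0.92, -0.2, 0, 0, 0], [0.7, -0.6, -0.92, -0.2, 0, 0, 0], [0.7, -0.6, -0.92, -0.2, 0, 0, 0], [0.7, -0.6, -0.92, -0.2, 0, 0, 0], [0.7, -0.6, -0.92, -0.2, 0, 0, 0], [0.7, -0.6, -0.92, -0.2, 0, 0, 0], [0.7, -0.6, -0.92, -0.2, 0, 0, 0], [0.7, -0.6, -0.92, -0.2, 0, 0, 0], [0.7, -0.6, -0.92, -0.2, 0, 0, 0], [0.7, -0.6, -0.92, 0, 0, 0, 0], [0.7, 0, 0, 0, 0, 0, 0], [0.7, 0, 0, 0, 0, 0, 0]]

```text
time: 30.62
tcp_pos: [0.659, 0.1546, 0.1693]
ee_rot: [[-1.0, 0.001, -0.001], [0.001, 1.0, 0.0], [0.001, 0.0, -1.0]]
contact_force: [-0.1, -0.5, 0.9]
width: 0.0597
grip_force: 0.0
```

Run:
```python
from h import *
look(["tip_tin"],"w12.png")
goto([.685,.153,.1],90)
```

```text
tip_tin cut 0.8 [299. 225. 348. 269.] [0.6847 0.1562] [39. 41.] 29.0
tip_tin cut 0.66 [276.   2. 343. 166.] [0.5524 0.1476] [ 49. 119.] 2.7
tip_tin pl 0.68 [322. 242.] [0.6846 0.1572]
t 30.77 p [0.6588 0.1551 0.1695] phi 90.0 tilt [-0.0002  0.0002] w 0.0594
 turn units 0.0  shift after turn [-1.05 -0.09  2.78]  shift before turn [-1.05 -0.09  2.78]
```

View pics/w12.png

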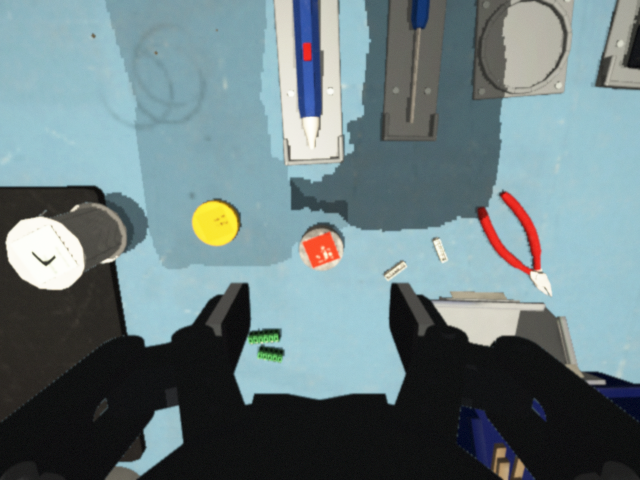

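The tin with its red label sits at (321,248), clear of the reel (216,222), the white bits (396,270) and the bin. Descend and grip it high.

Request:
move_arm:
  commands:
    - [[0.7, -0.52, 0.03, 0.5, 0, 0, 0], [0.7, -0.53, 0.03, 0.5, 0, 0, 0], [0.7, 0, 0, 1, 0, 0, 0], [0.7, 0, 0, 1, 0, 0, 0], [0.7, 0, 0, 1, 0, 0, 0], [0.7, 0, 0, 1, 0, 0, 0], [0.7, 0, 0, 1, 0, 0, 0], [0.7, 0, 0, 0.54, 0, 0, 0], [0.7, 0, 0, 0, 0, 0, 0], [0, 0, 0, 0, 0, 0, 0], [0, 0, 0, 0, 0, 0, 0], [0, 0, 0, 0, 0, 0, 0], [0, 0, 0, 0, 0, 0, 0], [0, 0, 0, 0, 0, 0, 0]]
  grip_force: 40

```text
time: 32.52
tcp_pos: [0.6866, 0.1561, 0.0079]
ee_rot: [[-1.0, 0.001, 0.003], [0.001, 1.0, 0.0], [-0.003, 0.0, -1.0]]
contact_force: [-0.3, 0.7, 5.5]
width: 0.0363
grip_force: 40.5
```

Run:
```python
from h import *
goto([.522,.315,.07],90)
```

```text
t 32.52 p [0.6866 0.1561 0.0079] phi 89.95 tilt [0.0026 0.0004] w 0.0363
 turn units -0.01  shift after turn [ 6.58  6.36 -2.48]  shift before turn [ 6.58  6.35 -2.5 ]
```

Request:
move_arm:
  commands:
    - [[0, 0, 0, -0.9, 0, 0, 0], [0, 0, 0, -0.8, 0, 0, 0], [0, 0, 0, -0.8, 0, 0, 0], [0, 0.94, 0.91, 0, 0, 0, 0], [0, 0.94, 0.91, 0, 0, 0, 0], [0, 0.94, 0.91, 0, 0, 0, 0], [0, 0.94, 0.91, 0, 0, 0, 0], [0, 0.94, 0.91, 0, 0, 0, 0], [0, 0.94, 0.91, 0, 0, 0, 0], [0, 0.94, 0.9, 0, 0, 0, 0], [0, 0, 0, 0, 0, 0, 0], [0, 0, 0, 0, 0, 0, 0]]

```text
time: 34.02
tcp_pos: [0.5219, 0.3149, 0.0695]
ee_rot: [[-1.0, 0.001, 0.001], [0.001, 1.0, 0.0], [-0.001, 0.0, -1.0]]
contact_force: [0.5, 0.1, -0.2]
width: 0.0365
grip_force: 40.2
```

Run:
```python
from h import *
Z["tip_tin"]=.08
look(["tip_tin","round_nest"],"w13.png")
goto([.522,.315,.0125],90)
```

```text
tip_tin cut 0.64 [276. 252. 365. 345.] [0.5186 0.314 ] [35. 42.] 1.7
tip_tin pl 0.74 [479. 208.] [0.4957 0.4117]
tip_tin pl 0.73 [318. 290.] [0.5505 0.3129]
round_nest cut 0.92 [256. 186. 384. 281.] [0.5129 0.3142] [59. 73.] 94.2
t 34.27 p [0.5217 0.3144 0.0686] phi 89.88 tilt [0.0001 0.    ] w 0.0363
 turn units -0.02  shift after turn [-0.01  0.02  2.24]  shift before turn [-0.01  0.02  2.24]
```

View pics/w13.png

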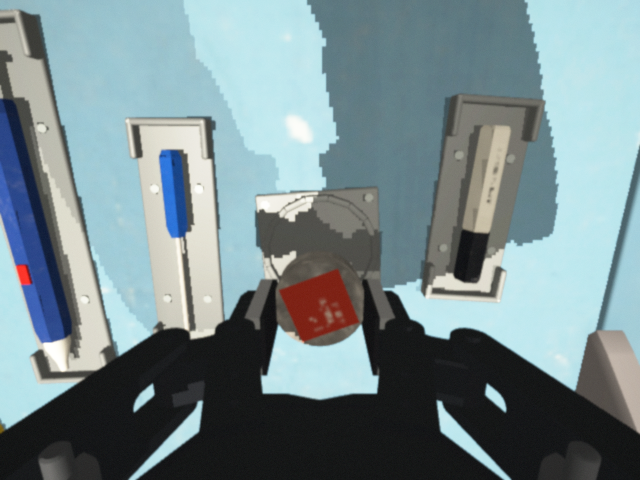

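Tin held level above the nest, its centre (320,298) and the nest's near edge at row 191 consistent with a centred drop. Lower and release.

Request:
move_arm:
  commands:
    - [[0, 0, 0, 0.8, 0, 0, 0], [0, 0, 0, 0.8, 0, 0, 0], [0, 0, 0, 0.44, 0, 0, 0], [0, 0, 0, 0.2, 0, 0, 0], [0, 0, 0, 0, 0, 0, 0], [0, 0, 0, 0, 0, 0, 0], [0, 0, 0, 0, 0, 0, 0]]

```text
time: 35.15
tcp_pos: [0.5214, 0.3151, 0.0127]
ee_rot: [[-1.0, 0.001, 0.0], [0.001, 1.0, 0.0], [-0.0, 0.0, -1.0]]
contact_force: [0.3, 0.2, 0.9]
width: 0.0367
grip_force: 40.2
```

Request:
move_arm:
  commands:
    - [[0.55, 0, 0, 0, 0, 0, 0], [0.55, 0, 0, 0, 0, 0, 0], [0.55, 0, 0, -0.4, 0, 0, 0], [0.55, 0, 0, -1, 0, 0, 0], [0.55, 0, 0, -1, 0, 0, 0], [0.55, 0, 0, -1, 0, 0, 0], [0.55, 0, 0, -1, 0, 0, 0], [0.55, 0, 0, -1, 0, 0, 0], [0.55, 0, 0, -1, 0, 0, 0], [0.55, 0, 0, 0, 0, 0, 0], [0.55, 0, 0, 0, 0, 0, 0]]

```text
time: 36.52
tcp_pos: [0.5209, 0.315, 0.1721]
ee_rot: [[-1.0, 0.001, -0.0], [0.001, 1.0, -0.0], [0.0, -0.0, -1.0]]
contact_force: [-0.4, -0.6, -0.6]
width: 0.0471
grip_force: 0.0
```

Run:
```python
from h import *
Z["tip_tin"]=.021
print(state()["contact_force"],state()["width"])
look(["tip_tin","round_nest","marker_mid","screwdriver_mid"],"w14.png")
```

```text
[-0.35251568 -0.58728478 -0.5775118 ] 0.047149836938505295
tip_tin cut 0.92 [297. 192. 346. 243.] [0.5197 0.3139] [38. 39.] 34.9
tip_tin pl 0.66 [316. 217.] [0.5224 0.3117]
round_nest cut 0.89 [279. 174. 365. 261.] [0.5206 0.315 ] [73. 74.] 5.1
marker_mid cut 0.7 [412. 130. 445. 241.] [0.494  0.4093] [17. 93.] 176.1
marker_mid pl 0.59 [427. 186.] [0.4942 0.4086]
screwdriver_mid cut 0.67 [213. 146. 230. 278.] [0.5206 0.2287] [ 14. 119.] 179.5
screwdriver_mid pl 0.81 [222. 215.] [0.5203 0.2275]
```

View pics/w14.png

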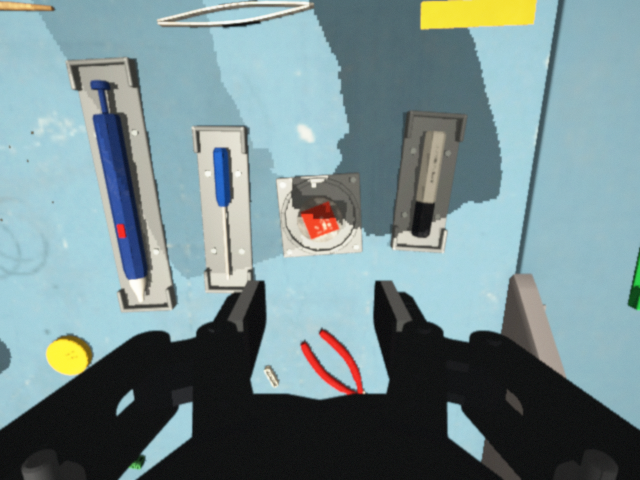

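The tin is centred in the rim at (320,220), and the marker and screwdriver are well inside. The pump tip (138,300) looks near the far wall, so I'll check it numerically.

Run:
```python
from h import *
viewer.camera("wrist")
Z["desolder_pump_mid"]=.014
for r in viewer.cut_out("desolder_pump_mid","wrist")[:1]: print(r["p"],r["rect"],reg_axis("wrist",r["region"],.014))
for r in viewer.cut_out("long_cradle","wrist")[:1]: print(r["p"],r["rect"],reg_axis("wrist",r["region"],.012))
im=cv2.imread("pics/w14.png"); cv2.imwrite("pics/w14c.png",cv2.resize(im[260:320,90:190],(800,480),interpolation=cv2.INTER_CUBIC))
```

```text
0.67 [87.5, 80.7, 150.5, 299.1] (array([0.50444376, 0.14396709]), [24.12940216064453, 191.8018341064453], np.float32(2.2536902))
0.9 [66.4, 55.6, 176.5, 308.6] (array([0.50276807, 0.14766383]), [54.29298400878906, 219.93885803222656], np.float32(2.9438126))
```

View pics/w14c.png

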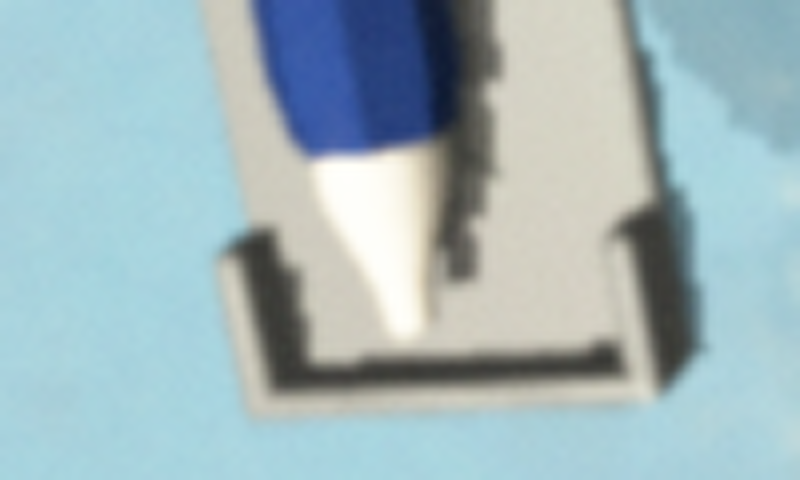

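The tip is clear of the wall, so the pump lies inside. Handing in.

```bash
python3 -c "
from h import *
print(job.job_done())"
```

```text
the job is handed in; nothing more can be done
None
```

The pump, screwdriver and marker lie in their cradles, the tin stands upright inside the round rim, the reel and jar lid were left untouched, and the job was handed in at about 37 s of the 93 s allowed (no verdict was returned).

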